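# Light and inspect a culture dish with a hand loupe

## Task

First take the white panel out of its slotted stand and let it lean by itself, foot on the bench and tilted back roughly 20 degrees, squarely against the middle of the front of the carton behind the inspection stage, so that it throws light on the petri dish there. Then take the loupe by its handle and hold it level over the centre of that dish, the lens at the height shown by the red pointer on the stage's post, touching nothing with it. Finish while still holding the loupe there, still and in the gripper; leave the dish, the pointer, the pink flask and the small red-capped bottle where they are.

Things in the scene. Friction and masses are not known exactly. Their poses are not given: they have to be found in the camera images.
- panel: white flat reflector panel with a black rubber foot strip, 8 mm thick (x), 90 mm wide (y), 130 mm tall (z), about 0.11 kg, both faces alike. Origin at the centre of its underside, z up along its height, x normal to its faces. At the start it stands upright in panel_stand with its x roughly away from the robot.
- panel_stand: fixed grey plastic stand, base 70 x 110 x 8 mm, with a slot 12 mm wide along its y, between two walls (84 mm long, tops 36 mm above the bench); the panel's foot rests on the slot's floor 8 mm above the bench, so the panel's top is 138 mm above it. Origin at the centre of the underside.
- carton: fixed cardboard carton 120 (x) x 60 (y) x 58 (z) mm on the bench behind the inspection stage. Origin at the centre of its underside. Its front, the long upright face toward the dish, is the face at y = +30 mm in its own frame; its x runs along that face.
- stage: fixed aluminium inspection stage, a plate 100 (x) x 150 (y) mm, 6 mm thick, top 6 mm above the bench. Origin on the bench below the dish's place; the plate runs 50 mm to either side in x and from -57 to +93 mm in y; x points toward the carton. A steel post of 8 mm diameter rises at y = +75 mm to 125 mm above the bench and carries the red pointer; four 7 mm pins surround the dish.
- focus_mark (a point): tip of the red pointer (a 20 mm red collar with a finger toward the dish) on the stage's post, on the pointer's mid-height, 55 mm from the axis of the dish. Its height, 55 to 95 mm above the bench, is the focal height for the lens. Axes parallel to the stage. The pointer slides stiffly; do not move it.
- dish: clear lidded petri dish, 61 mm diameter, 15 mm tall, loose on the stage between four pins, its top 21 mm above the bench. Origin at the centre of its underside.
- loupe: hand loupe lying flat on the bench, about 0.12 kg: dark steel lens ring of 68 mm diameter, 14 mm high, with a straight black handle 18 mm wide and 20 mm high that runs along its -x from 45 to 153 mm from the lens axis (brass band at 50 mm), flat on the bench. Origin on the lens axis at the underside, z up. Balances on the handle, about 65 mm from the lens axis.
- lens (a point): centre of the loupe's glass, 7 mm above its underside, on the lens axis; axes as the loupe's.
- flask: clear conical flask with pink contents, 68 mm diameter, 113 mm tall, loose; leave alone. Origin at the centre of its underside.
- powder_bottle: small clear bottle with red cap, 56 mm diameter, 109 mm tall, loose; leave alone. Origin at the centre of its underside.
Things that resemble listed ones, but are neither listed nor needed, are in the scene too. Of the things that look like the panel, the largest one is meant.

How it is judged:
On the way, in this order (a step that is already met when the one before it is completed fails the run):
1. the panel leans by itself against the carton's front, the loupe still on the bench (height (world z) of panel below 0.01 m and angle between panel's own z axis and vertical between 0.12 and 0.65 rad and contact force between panel and carton above 0.02 N and contact force between panel and the fingers below 0.05 N and x of panel in the frame of carton between -0.04 and 0.04 m and y of panel in the frame of carton between 0.03 and 0.1 m and angle between the y axis of panel and the x axis of carton, either way round below 0.25 rad and linear speed of panel below 0.03 m/s and height (world z) of loupe below 0.012 m), for 0.3 s.
2. the loupe is lifted off the bench in the gripper (height (world z) of lens above 0.035 m and contact force between loupe and the fingers above 1 N), for 0.2 s.
At the end, for the whole second after the job is handed in: Panel leans freely on the carton's front: foot on bench, 0.12-0.65 rad from upright, square within 0.25 rad, within 40 mm of the middle. Loupe held in the fingers at rest, touching nothing else: lens within 12 mm of the dish axis, 7 mm of the pointer height, 0.12 rad of level (height (world z) of panel below 0.01 m and angle between panel's own z axis and vertical between 0.12 and 0.65 rad and contact force between panel and carton above 0.02 N and contact force between panel and the fingers below 0.05 N and x of panel in the frame of carton between -0.04 and 0.04 m and y of panel in the frame of carton between 0.03 and 0.1 m and angle between the y axis of panel and the x axis of carton, either way round below 0.25 rad and linear speed of each of panel, loupe below 0.03 m/s and horizontal distance between lens and dish below 0.012 m and z of lens in the frame of focus_mark between -0.007 and 0.007 m and angle between loupe's own z axis and vertical below 0.12 rad and contact force between loupe and the fingers above 1 N and contact force between loupe and stage below 0.05 N and contact force between loupe and dish below 0.05 N and contact force between loupe and panel below 0.05 N and contact force between loupe and carton below 0.05 N); the arm keeps its last pose, push and grip.
It fails at once if the dish is moved more than 10 mm (distance of dish from where it was at the start of the episode above 0.01 m).
It fails at once if the loupe is pressed on the dish (contact force between loupe and dish above 1 N).
It fails at once if the red pointer is shifted by more than 4 mm (distance of focus_mark from where it was at the start of the episode above 0.004 m).
It fails at once if flask or bottle pushed more than 30 mm or tipped (distance of any of flask, powder_bottle from where it was at the start of the episode above 0.03 m or angle between any of flask, powder_bottle's own z axis and vertical above 0.4 rad).
It also fails if it takes over 58 s, if anything falls off the work surface, if the arm or the gripper's body presses on something with over 40 N, if the wrist force passes 120 N, or if a joint passes its speed limit or range.

## Robot

A 7-joint arm with a two-finger parallel gripper is mounted at the origin on a cart in front of the work surface, level with it; the furniture and walls round the work are solid. World frame = base frame: x ahead of the robot, y to its left, z up, the work surface at z = 0. Lengths are in m, angles in rad, forces in N, time in s.
With the tool pointing down it reaches from about 0.4 to 0.85 m from the base axis. Payload 10.4 kg.
Tool frame: the origin (TCP) lies between the finger pads; the fingertips stand 22 mm ahead of it and the grasp point (between the pads) lies 3 mm ahead of it (r.nose_length is the distance from the TCP to the fingertips, in m); z points along the fingers, y is the line along which they close (so a half turn about z gives the same grasp; the last joint's range is limited). The gripper opens to 87 mm and grips with 3 to 60 N. Pads are 19 mm wide; open, the fingers measure 117 mm over their backs; the gripper's body (75 mm by 190 mm) begins 51 mm behind the grasp point.
Start: joints at [-1.179, 0.332, -0.065, 1.46, 0.022, 1.35, -0.088], TCP at [0.252, 0.572, 0.224] pointing down, gripper open.
Joint ranges: [-2.6, 2.6], [-0.5, 2.12], [-1.47, 1.34], [0.16, 2.42], [-1.27, 4.41], [0.06, 2.06], [-2.6, 2.6]. Speed limits (rad/s): [2.22, 2.22, 2.79, 2.79, 3.14, 3.14, 3.14].

## Interface

Orientations are given as a unit quaternion [x, y, z, w].
In Python, from bench import readout, cams, r gives the robot as it stands. The module is installed in compiled form; this text tells all that it offers.
- The arm moves only by the tool step_arm, never from a script. Its argument "deltas" is a list that holds one entry, the list of rows, each a list of 7 numbers: the turn, a rotation vector about the tool's x, y, z in rad, then the shift along the tool's x, y, z in m, then the opening in per cent of the stroke, from 0 (shut) to 100 (fully open). A call has 1 to 20 rows; each row is the pose to reach, as a shift and turn from the pose commanded when the call began, along the tool's axes at that moment; what a row does not reach only later rows make up. A row lasts 1/8 s, in which the tool goes at most 62.5 mm and 10.7 degrees, less where a joint would pass 70% of its speed; a pose out of reach is approached as far as the arm can. A call with a gripper value outside its range is refused whole. The fingers move at their own pace and stop on an object; "squeeze" is the grip in N (left out, the last holds). Time passes only in rows, so rows that repeat a pose let the fingers close. It gives the time, the measured TCP pose, the force, the opening and the grip force at its end, in the units of the state.
- readout.read_state(): the state, without advancing time (a new reading comes with each control period).
- cams.camera(name): name is "scene" or "top" or "wrist"; returns a dict with "img" (420x560x3 uint8, red, green, blue), "fx", "fy", "cx", "cy" (pixels), "k1" (the pictures are not rectified: a ray, as slopes to the right and down, at radius r is drawn at 1 + k1 r^2 times it, then the intrinsics apply), "origin" and "rotation" of the camera in the world; the wrist camera has in their place "T_tool_cam" (4x4, takes a point from camera to tool coordinates, whose origin is the TCP and whose axes are the flange's). Camera axes: x right, y up, looking along -z (the intrinsics and any distortion apply to the point x, -y, -z); pixel columns grow to the right and rows downward; lengths in m; the calibration is good to about 2 mm. A picture is of the moment at which its call begins: read the wrist's pose just before it. There is no depth.
- r.close_job(): hands the job in; it is judged then, once.
The state is a dict: "time": time; "joint_positions": joint angles; "joint_vel": joint speeds; "joint_torque": joint torques, N m; "ee_pos": TCP position; "eef_rot": TCP orientation; "ft_force": force on the tool from outside, world axes, zero at the start; "torque": the same for the moment, N m; "width": finger opening in m; "grip_force": force on a finger pad.
Only numpy, scipy, OpenCV 4.12 (cv2) and the standard library are available. Lean on these libraries where they do the work, as an engineer would, in place of code of your own. Each camera call takes 0.05 s, during which the arm holds its last target. There are 200 camera calls.

## Working session

There is one attempt and no reset: what is moved stays moved. The work goes in short steps, Python scripts to look and compute and a tool call to move; the robot and the scene stay as the last step left them, time stands still between calls to the robot, and variables do not carry over. Pictures are saved under pics/ and viewed, at most 10 in all, crops included, and the job is handed in when it is done.

Besides the shell and the picture viewer there is one more tool, called after ">>>" as name(argument=value, ...), one argument or row to a line, values as JSON. step_arm: Moves the arm, as the interface text tells. Its arguments: {"type":"object","properties":{"deltas":{"type":"array"},"squeeze":{"type":"number"}},"required":["deltas"]}

```bash
mkdir -p pics; python3 - <<'E'
from bench import readout,cams,r
import cv2,json,numpy as np
s=readout.read_state();print(s['ee_pos'],s['eef_rot'],s['time'],s['width'],r.nose_length)
for n in("scene","top"):
    c=cams.camera(n);cv2.imwrite(f"pics/{n}0.png",cv2.cvtColor(c.pop("img"),cv2.COLOR_RGB2BGR));print(n,c)
    json.dump({k:np.array(v).tolist() for k,v in c.items()},open(n+".json","w"))
c=cams.camera("wrist");c.pop("img");print(c)
json.dump({k:np.array(v).tolist() for k,v in c.items()},open("wrist.json","w"))
E
```

```text
[0.251708   0.57165938 0.22276242] [ 2.05888687e-01  9.78575171e-01 -6.85260365e-04 -1.17812231e-04] 0.0 0.08680702214117521 0.022
scene {'fx': 431.0512752480204, 'fy': 431.0512752480204, 'cx': 271.8326661438698, 'cy': 206.94015320017579, 'k1': -0.034195040402243096, 'origin': array([-0.13101947,  0.64590432,  0.57796786]), 'rotation': array([-0.22175498,  0.44523914,  0.77239561, -0.39495803])}
top {'fx': 534.3605610621117, 'fy': 534.3605610621117, 'cx': 273.8359968645206, 'cy': 204.57611635308146, 'k1': -0.12327374389751364, 'origin': array([0.25995627, 0.1016308 , 1.34745495]), 'rotation': array([ 0.08468693, -0.07668951, -0.65411746,  0.74771464])}
{'fx': 374.3207059709538, 'fy': 374.3207059709538, 'cx': 282.7481650375539, 'cy': 209.03703922100541, 'k1': -0.045305618860924275, 'T_tool_cam': array([[-1.59712257e-03,  9.68489400e-01,  2.49049658e-01,
         6.68354533e-02],
       [ 9.99998717e-01,  1.51688251e-03,  5.14097846e-04,
         1.67233399e-04],
       [ 1.20119245e-04,  2.49050160e-01, -9.68490580e-01,
        -1.62109258e-01],
       [ 0.00000000e+00,  0.00000000e+00,  0.00000000e+00,
         1.00000000e+00]])}
```

View pics/scene0.png

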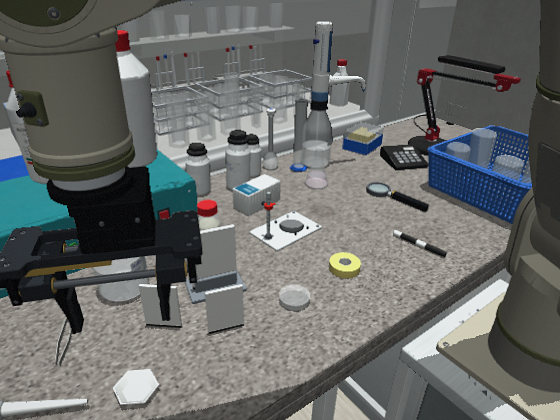

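View pics/top0.png

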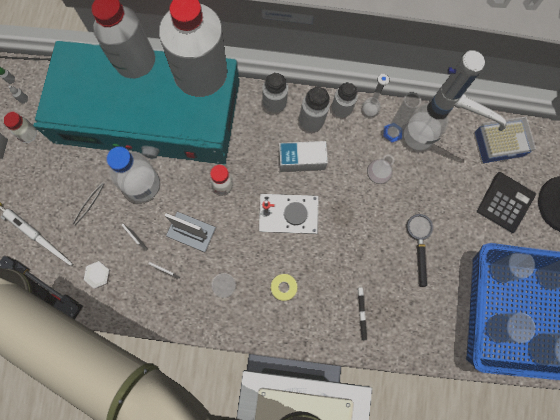

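Scene/top pictures: the panel candidates in the top view are the stand's panel (187,226) and two smaller loose plates (133,236) and (163,269). I choose the one in the stand. Carton (303,155), stage (290,213), dish (297,213), post (267,206), loupe lens (419,228) with handle to (423,285), pink flask (380,170), red-capped bottle (221,178).

```bash
cat > h.py <<'E'
import json,numpy as np,cv2
from scipy.spatial.transform import Rotation as R
def cam(n,pose=None):
    c=json.load(open(n+".json"))
    if n=="wrist":
        p,q=pose; T=np.array(c["T_tool_cam"]); A=R.from_quat(q).as_matrix()
        o=A@T[:3,3]+p; M=A@T[:3,:3]
    else: o=np.array(c["origin"]); M=R.from_quat(c["rotation"]).as_matrix()
    return c,o,M
def ray(n,uv,pose=None):
    c,o,M=cam(n,pose); x=(uv[0]-c["cx"])/c["fx"]; y=(uv[1]-c["cy"])/c["fy"]
    d=np.array([x,y]); u=d.copy()
    for _ in range(20): u=d/(1+c["k1"]*(u@u))
    return o,M@np.array([u[0],-u[1],-1])
def onz(n,uv,z,pose=None):
    o,d=ray(n,uv,pose); return o+d*(z-o[2])/d[2]
def proj(n,P,pose=None):
    c,o,M=cam(n,pose); v=M.T@(np.array(P)-o); u=np.array([v[0],-v[1]])/-v[2]
    u=u*(1+c["k1"]*(u@u)); return u*c["fx"]+[c["cx"],c["cy"]]
E
python3 - <<'E'
import cv2,numpy as np
t=cv2.imread("pics/top0.png")
a=cv2.resize(t[135:255,150:335],None,fx=4,fy=4,interpolation=cv2.INTER_CUBIC)
cv2.imwrite("pics/c1.png",a); 
b=cv2.resize(t[140:290,350:450],None,fx=4,fy=4,interpolation=cv2.INTER_CUBIC)
s=cv2.imread("pics/scene0.png")[170:320,180:340]
s=cv2.resize(s,None,fx=4,fy=4,interpolation=cv2.INTER_CUBIC)[:, :400] if 0 else cv2.resize(s,(400,375))
b=cv2.resize(b,(400,600)); s2=np.zeros((600,400,3),np.uint8); s2[:375]=s
cv2.imwrite("pics/c2.png",np.hstack([b,s2]))
E
```

```text
(no output)
```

View pics/c1.png

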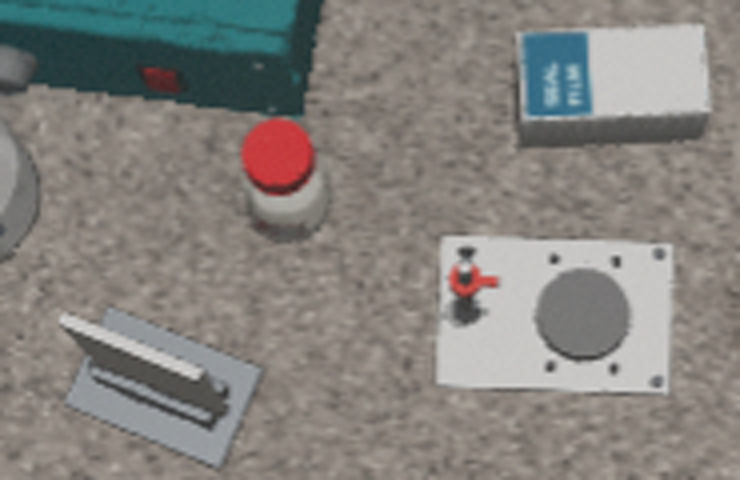

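View pics/c2.png

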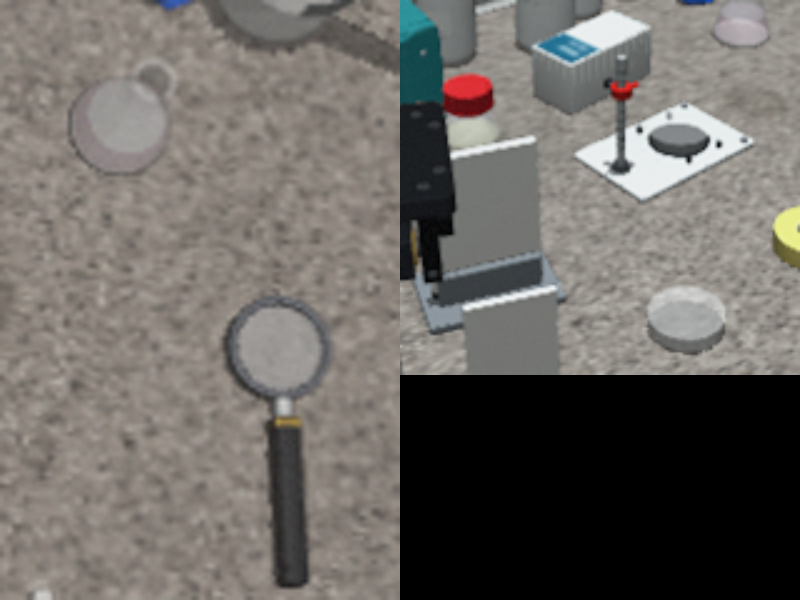

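Crops: the panel's top edge runs (63,317) to (205,377) and it is the largest plate. The stage, dish (583,314), pointer (465,280) and carton top are clear. In the second crop the loupe lens is at (279,347) and the handle end at (292,585).

```bash
python3 - <<'E'
from h import *
np.set_printoptions(precision=4,suppress=True)
t=lambda U,V,z:onz("top",(150+U/4-.375,135+V/4-.375),z)
l=lambda U,V,z:onz("top",(350+U/4-.375,140+V/4-.375),z)
pc=np.array([t(*p,.138) for p in [(60,319),(73,314),(212,369),(199,380)]]);print("panel top",pc[:,:2].tolist(),pc.mean(0))
sb=np.array([t(*p,.008) for p in [(109,308),(262,369),(219,467),(66,404)]]);print("stand",sb.mean(0),sb)
ca=np.array([t(*p,.058) for p in [(519,33),(705,25),(709,112),(521,117)]]);print("carton",ca.mean(0),ca)
st=np.array([t(*p,.006) for p in [(441,236),(672,243),(668,392),(436,384)]]);print("stage",st.mean(0),st)
print("dish",t(583,314,.019))
print("loupe",l(279,347,.012),l(286,422,.02),l(291,583,.02))
print("bottle",t(278,155,.109), "flask",l(120,125,.02))
# pointer: scene vs top triangulation
o1,d1=ray("top",(150+466/4-.375,135+280/4-.375));o2,d2=ray("scene",(180+221*.4,170+91*.4))
A=np.stack([d1,-d2],1);x=np.linalg.lstsq(A,o2-o1,rcond=None)[0];print("ptr",o1+x[0]*d1,o2+x[1]*d2)
# stage axis and post
ys=(st[0]+st[3]-st[1]-st[2]);print("stage y dir",ys/np.linalg.norm(ys))
print([onz("scene",(180+221*.4,170+91*.4),z) for z in(.055,.075,.095)],[t(466,280,z) for z in(.055,.075,.095)])
E
```

```text
panel top [[0.48292296124106515, 0.38279586200633825], [0.48687442005872517, 0.37576498009839016], [0.46572897543710506, 0.2900586786838613], [0.4583530969593816, 0.2964688439509738]] [0.4735 0.3363 0.138 ]
stand [0.4724 0.3391 0.008 ] [[0.5183 0.3828 0.008 ]
 [0.4922 0.2786 0.008 ]
 [0.4262 0.2958 0.008 ]
 [0.4528 0.3994 0.008 ]]
carton [0.703 0.081 0.058] [[0.7206 0.1439 0.058 ]
 [0.742  0.0267 0.058 ]
 [0.6844 0.0179 0.058 ]
 [0.6651 0.1353 0.058 ]]
stage [0.5536 0.0984 0.006 ] [[0.5946 0.1776 0.006 ]
 [0.6099 0.0287 0.006 ]
 [0.5123 0.02   0.006 ]
 [0.4978 0.1673 0.006 ]]
dish [0.5527 0.0803 0.019 ]
loupe [ 0.562  -0.2405  0.012 ] [ 0.5125 -0.2465  0.02  ] [ 0.4114 -0.2576  0.02  ]
bottle [0.6058 0.2763 0.109 ] flask [ 0.6934 -0.1237  0.02  ]
ptr [0.5489 0.1541 0.0883] [0.5485 0.1538 0.0882]
stage y dir [-0.1004  0.995   0.    ]
[array([0.5945, 0.1204, 0.055 ]), array([0.5668, 0.1405, 0.075 ]), array([0.5391, 0.1606, 0.095 ])] [array([0.5565, 0.1555, 0.055 ]), array([0.5519, 0.1547, 0.075 ]), array([0.5473, 0.1538, 0.095 ])]
```

```bash
cat >> h.py <<'E'
def tool(yaw_y,tilt=0):
    "tool pointing down, closing axis y at world yaw; tilt = lean of tool top along +y dir"
    a=np.radians(yaw_y); y=np.array([np.cos(a),np.sin(a),0]); z=np.array([0,0,-1.]); x=np.cross(y,z)
    return R.from_rotvec(x*np.radians(tilt)*-1)*R.from_matrix(np.stack([x,y,z],1))
def delta(p,Rt,s=None,p0=None,q0=None):
    from bench import readout
    if p0 is None: s=readout.read_state();p0=s["ee_pos"];q0=s["eef_rot"]
    A=R.from_quat(q0); rv=(A.inv()*Rt).as_rotvec(); sh=A.inv().apply(np.array(p)-p0)
    print("delta",np.round(rv,3).tolist(),np.round(sh,4).tolist(),"deg",np.degrees(np.linalg.norm(rv)).round(1))
E
python3 - <<'E'
from h import *
np.set_printoptions(precision=3,suppress=True)
for n,u,v in[("blue",120,158),("c1",275,83),("c2",318,97),("c3",347,91)]: print(n,[onz("top",(u,v),z)[:2] for z in(.1,.15)])
for tl in(0,15): print(tool(9.7,tl).as_matrix())
delta([.473,.337,.20],tool(-14.4))
E
```

```text
blue [array([0.615, 0.528]), array([0.601, 0.511])]
c1 [array([0.865, 0.175]), array([0.84 , 0.172])]
c2 [array([0.841, 0.062]), array([0.818, 0.063])]
c3 [array([ 0.868, -0.01 ]), array([ 0.843, -0.005])]
[[-0.168  0.986  0.   ]
 [ 0.986  0.168  0.   ]
 [ 0.     0.    -1.   ]]
[[-0.168  0.952  0.255]
 [ 0.986  0.163  0.044]
 [ 0.     0.259 -0.966]]
delta [-0.001, 0.001, 1.407] [-0.2971, -0.1257, 0.0231] deg 80.6
```

>>> step_arm(
  deltas=[
    [[0, 0, 1.407, -0.297, -0.126, 0.023, 60], [0, 0, 1.407, -0.297, -0.126, 0.023, 60], [0, 0, 1.407, -0.297, -0.126, 0.023, 60], [0, 0, 1.407, -0.297, -0.126, 0.023, 60], [0, 0, 1.407, -0.297, -0.126, 0.023, 60], [0, 0, 1.407, -0.297, -0.126, 0.023, 60], [0, 0, 1.407, -0.297, -0.126, 0.023, 60], [0, 0, 1.407, -0.297, -0.126, 0.023, 60], [0, 0, 1.407, -0.297, -0.126, 0.023, 60], [0, 0, 1.407, -0.297, -0.126, 0.023, 60], [0, 0, 1.407, -0.297, -0.126, 0.023, 60]],
  ],
)

```text
time: 1.52
ee_pos: [0.4729, 0.337, 0.2005]
eef_rot: [0.79, 0.614, -0.0, -0.0]
ft_force: [0.3, 0.2, -0.9]
width: 0.052
grip_force: 0.0
```

```bash
python3 - <<'E'
from h import *
from bench import readout,cams
np.set_printoptions(precision=4,suppress=True)
s=readout.read_state();c=cams.camera("wrist");cv2.imwrite("pics/w1.png",cv2.cvtColor(c["img"],cv2.COLOR_RGB2BGR))
print(s["ee_pos"],s["eef_rot"],s["time"]);json.dump([s["ee_pos"].tolist(),s["eef_rot"].tolist()],open("w1.json","w"))
o1,d1=ray("top",(318,97));o2,d2=ray("scene",(237,134))
x=np.linalg.lstsq(np.stack([d1,-d2],1),o2-o1,rcond=None)[0];print("c2 cap",o1+x[0]*d1,o2+x[1]*d2)
E
```

```text
[0.4729 0.337  0.2005] [ 0.7897  0.6135 -0.     -0.    ] 1.525
c2 cap [0.8142 0.0634 0.1573] [0.8164 0.0663 0.1582]
```

View pics/w1.png

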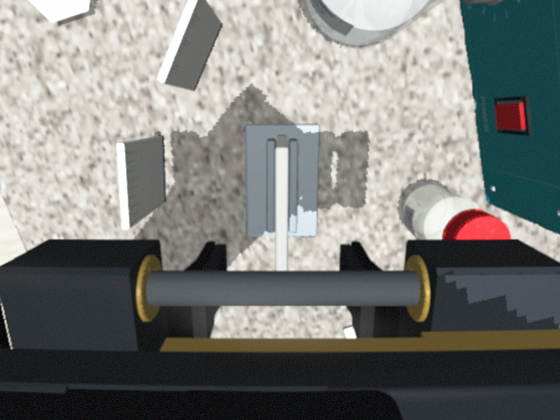

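Wrist view: panel edge at col 281 between the fingers (214 / 348), well centred; stand below it; red cap (475,230) clear.

>>> step_arm(
  deltas=[
    [[0, 0, 0, 0, 0, 0.05, 60], [0, 0, 0, 0, 0, 0.078, 60], [0, 0, 0, 0, 0, 0.078, 60], [0, 0, 0, 0, 0, 0.078, 0], [0, 0, 0, 0, 0, 0.078, 0], [0, 0, 0, 0, 0, 0.078, 0], [0, 0, 0, 0, 0, 0.078, 0], [0, 0, 0, 0, 0, 0.078, 0], [0, 0, 0, 0, 0, 0.078, 0]],
  ],
  squeeze=25,
)

```text
time: 2.7
ee_pos: [0.4728, 0.3371, 0.1227]
eef_rot: [0.79, 0.613, -0.0, -0.0]
ft_force: [-1.0, -0.9, 0.8]
width: 0.0078
grip_force: 25.0
```

```bash
python3 - <<'E'
from h import *
np.set_printoptions(precision=4,suppress=True)
p=json.load(open("w1.json"))
for uv in[(275,146),(288,146)]: print(onz("wrist",uv,.138,p))
q=R.from_quat(p[1]);e=onz("wrist",(281.5,146),.138,p);print("far edge in tool",q.inv().apply(e-np.array(p[0])))
E
```

```text
[0.4803 0.3844 0.138 ]
[0.4878 0.3825 0.138 ]
far edge in tool [ 0.0478 -0.0006  0.0625]
```

>>> step_arm(
  deltas=[
    [[0, 0, 0, 0, 0, -0.03, 0], [0, 0, 0, 0, 0, -0.07, 0], [0, 0, 0, 0, 0, -0.115, 0], [0, 0, 0, 0, 0, -0.145, 0], [0, 0, 0, 0, 0, -0.145, 0]],
  ],
)

```text
time: 3.32
ee_pos: [0.4738, 0.3375, 0.2698]
eef_rot: [0.79, 0.613, 0.002, -0.0]
ft_force: [0.4, 0.4, -1.5]
width: 0.0077
grip_force: 25.0
```

```bash
python3 - <<'E'
from h import *
from bench import readout
s=readout.read_state();print(s["ee_pos"],s["eef_rot"],s["width"],s["ft_force"])
delta([.652,.070,.267],tool(9.7))
A=tool(9.7,0);
delta([.652,.070,.267],tool(9.7,-10),p0=np.array([.652,.070,.267]),q0=A.as_quat())
E
```

```text
[0.473759   0.33753897 0.26980913] [ 7.90088675e-01  6.12989201e-01  2.02093004e-03 -2.00653611e-04] 0.007651617506216819 [ 0.38022144  0.36094853 -1.544067  ]
delta [0.003, -0.003, -0.42] [-0.2149, 0.2391, 0.0026] deg 24.1
delta [0.175, -0.0, 0.0] [0.0, 0.0, 0.0] deg 10.0
```

>>> step_arm(
  deltas=[
    [[0, 0, -0.04, -0.02, 0.022, 0, 0], [0, 0, -0.1, -0.05, 0.056, 0, 0], [0, 0, -0.17, -0.085, 0.095, 0, 0], [0, 0, -0.24, -0.12, 0.134, 0, 0], [0, 0, -0.31, -0.155, 0.173, 0, 0], [0, 0, -0.37, -0.188, 0.21, 0, 0], [0, 0, -0.41, -0.209, 0.232, 0, 0], [0, 0, -0.42, -0.215, 0.239, 0, 0], [0, 0, -0.42, -0.215, 0.239, 0, 0]],
  ],
)

```text
time: 4.45
ee_pos: [0.6506, 0.0697, 0.2664]
eef_rot: [0.645, 0.764, -0.001, -0.001]
ft_force: [-0.2, 0.9, -0.3]
width: 0.0077
grip_force: 25.0
```

```bash
python3 - <<'E'
from h import *
from bench import readout,cams
s=readout.read_state();c=cams.camera("wrist");cv2.imwrite("pics/w2.png",cv2.cvtColor(c["img"],cv2.COLOR_RGB2BGR))
print(s["ee_pos"],s["eef_rot"],s["time"],s["width"]);json.dump([s["ee_pos"].tolist(),s["eef_rot"].tolist()],open("w2.json","w"))
E
```

```text
[0.65062849 0.06968981 0.26635898] [ 6.45193651e-01  7.64018618e-01 -5.46066912e-04 -6.37398521e-04] 4.45 0.007727948266555481
```

View pics/w2.png

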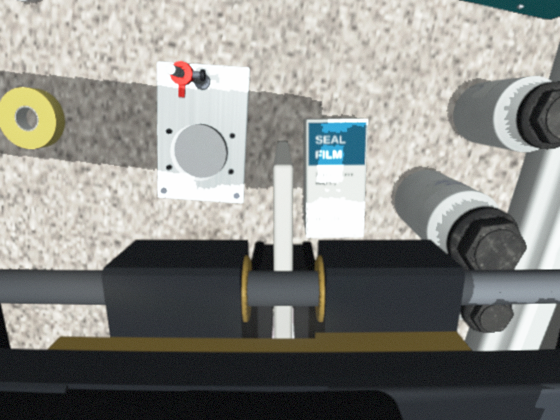

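Wrist view: carton top (307,119)–(366,237), front edge at col 306.5; dish (201,150), pointer collar (182,73) with finger to (182,96); panel end-on at col 283, nicely parallel to the carton front.

```bash
python3 - <<'E'
from h import *
np.set_printoptions(precision=4,suppress=True)
p=json.load(open("w2.json"))
P=[onz("wrist",uv,.058,p) for uv in[(306.5,119),(306,237.5),(367,118),(364.5,237)]];print(np.array(P),np.mean(P,0))
m=(P[0]+P[1])/2;d=P[0]-P[1];print("front mid",m,np.degrees(np.arctan2(d[1],d[0]))-90)
print("dish",onz("wrist",(201,150.5),.021,p))
st=[onz("wrist",uv,.006,p) for uv in[(158,62),(249,68),(243,203),(157,198)]];print(np.array(st),np.mean(st,0))
for z in(.08,.088,.096): print(z,onz("wrist",(182,96),z,p),onz("wrist",(181,73),z,p))
m=m[:2]; n=np.array([np.cos(np.radians(9.7)),np.sin(np.radians(9.7))]); t=np.array([-n[1],n[0]])
foot=m-n*.023-t*.0028; 
T=tool(9.7,-10); up=-T.as_matrix()[:,2]
print("foot",foot,"target",np.r_[foot,.0007]+up*.1147)
for h in(.05,0): delta(np.r_[foot,.0007]+up*.1147+[0,0,h],T)
E
```

```text
[[0.6627 0.1339 0.058 ]
 [0.684  0.0155 0.058 ]
 [0.7202 0.1447 0.058 ]
 [0.7442 0.0261 0.058 ]] [0.7028 0.0801 0.058 ]
front mid [0.6734 0.0747 0.058 ] 10.17867029505328
dish [0.5582 0.0822 0.021 ]
[[0.4984 0.1666 0.006 ]
 [0.5957 0.176  0.006 ]
 [0.6104 0.0279 0.006 ]
 [0.5107 0.0172 0.006 ]] [0.5538 0.0969 0.006 ]
0.08 [0.5474 0.1356 0.08  ] [0.5444 0.1551 0.08  ]
0.088 [0.5496 0.1356 0.088 ] [0.5466 0.1547 0.088 ]
0.096 [0.5517 0.1356 0.096 ] [0.5488 0.1542 0.096 ]
foot [0.6512 0.0681] target [0.6708 0.0714 0.1137]
delta [0.173, -0.001, 0.0] [-0.0028, 0.0203, 0.1031] deg 9.9
delta [0.173, -0.001, 0.0] [-0.0029, 0.0203, 0.1531] deg 9.9
```

>>> step_arm(
  deltas=[
    [[0.06, 0, 0, -0.001, 0.007, 0.02, 0], [0.13, 0, 0, -0.002, 0.015, 0.055, 0], [0.173, 0, 0, -0.003, 0.02, 0.09, 0], [0.173, 0, 0, -0.003, 0.02, 0.12, 0], [0.173, 0, 0, -0.003, 0.02, 0.14, 0], [0.173, 0, 0, -0.003, 0.02, 0.149, 0], [0.173, 0, 0, -0.003, 0.02, 0.153, 0], [0.173, 0, 0, -0.003, 0.02, 0.154, 0], [0.173, 0, 0, -0.003, 0.02, 0.154, 0]],
  ],
)

```text
time: 5.62
ee_pos: [0.6716, 0.0698, 0.1144]
eef_rot: [0.643, 0.761, -0.065, -0.055]
ft_force: [0.1, 0.5, -2.2]
width: 0.0078
grip_force: 25.0
```

>>> step_arm(
  deltas=[
    [[0, 0, 0, 0, 0, 0.001, 0], [0, 0, 0, 0, 0.0005, 0.002, 0], [0, 0, 0, 0, 0.0005, 0.0025, 0], [0, 0, 0, 0, 0.0005, 0.0025, 0]],
  ],
)

```text
time: 6.12
ee_pos: [0.6724, 0.0699, 0.1133]
eef_rot: [0.643, 0.762, -0.065, -0.055]
ft_force: [-0.2, -0.3, 11.0]
width: 0.0074
grip_force: 25.0
```

>>> step_arm(
  deltas=[
    [[0, 0, 0, 0, 0, -0.001, 0], [0, 0, 0, 0, 0, -0.001, 12], [0, 0, 0, 0, 0, -0.001, 20], [0, 0, 0, 0, 0, -0.001, 30], [0, 0, 0, 0, 0, -0.001, 45], [0, 0, 0, 0, 0, -0.001, 60], [0, 0, 0, 0, 0, -0.001, 60], [0, 0, 0, 0, 0, -0.001, 60]],
  ],
)

```text
time: 7.12
ee_pos: [0.6715, 0.0698, 0.112]
eef_rot: [0.643, 0.761, -0.066, -0.056]
ft_force: [0.2, -0.9, -0.3]
width: 0.0508
grip_force: 0.0
```

```bash
python3 - <<'E'
from h import *
from bench import readout,cams
s=readout.read_state();print(s["ee_pos"],s["width"],s["grip_force"])
a=cams.camera("scene")["img"][150:270,200:340];b=cams.camera("wrist")["img"]
im=np.zeros((420,800,3),np.uint8);im[:206,:240]=cv2.resize(a,(240,206));im[:,240:]=b
cv2.imwrite("pics/w3.png",cv2.cvtColor(im,cv2.COLOR_RGB2BGR))
E
```

```text
[0.67147515 0.06979836 0.1119845 ] 0.050817009568596805 0.0
```

View pics/w3.png

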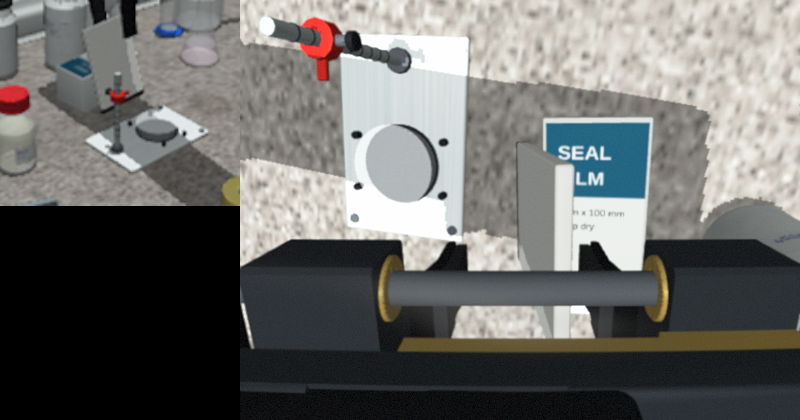

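The panel leans on the carton by itself, clear of both fingers (panel at cols 520–573; finger at 595); pointer collar at (321,38) with its tip at (322,80) in the composite (subtract 240). Retracting.

>>> step_arm(
  deltas=[
    [[0, 0, 0, 0, 0, -0.02, 60], [0, 0, 0, 0, 0, -0.06, 60], [0, 0, 0, 0, 0, -0.11, 60], [0, 0, 0, 0, 0, -0.15, 60], [0, 0, 0, 0, 0, -0.15, 60]],
  ],
)

```text
time: 7.85
ee_pos: [0.6984, 0.074, 0.2633]
eef_rot: [0.643, 0.762, -0.064, -0.054]
ft_force: [0.6, 0.1, -0.9]
width: 0.0517
grip_force: 0.0
```

```bash
python3 - <<'E'
from h import *
from bench import readout
np.set_printoptions(precision=4,suppress=True)
p=([.67147515,.06979836,.1119845],[.643,.761,-.066,-.056])
S=np.array([-.1,.995]);D=np.array([.5555,.0805])
# point on line: x known from post / tip axis
for nm,uv,k in(("collar",(81,38),.075),("tip",(82,80),.055)):
    o,d=ray("wrist",uv,p);P=D+S*k
    t=((P-o[:2])@d[:2])/(d[:2]@d[:2]);print(nm,o+t*d,P)
    for z in(.08,.088,.096): print(onz("wrist",uv,z,p))
lens=np.array([.562,-.2405]);ax=np.array([np.cos(np.radians(6.3)),np.sin(np.radians(6.3))])
g=lens-ax*.07;print("grasp",g)
delta([*g,.20],tool(-83.7))
E
```

```text
collar [0.548  0.1553 0.091 ] [0.548  0.1551]
[0.5395 0.1562 0.08  ]
[0.5457 0.1555 0.088 ]
[0.5519 0.1549 0.096 ]
tip [0.55   0.1348 0.0918] [0.55   0.1352]
[0.5409 0.1345 0.08  ]
[0.5471 0.1347 0.088 ]
[0.5532 0.1349 0.096 ]
grasp [ 0.4924 -0.2482]
delta [-0.128, 0.136, 1.626] [-0.2829, -0.2431, 0.1054] deg 93.8
```

>>> step_arm(
  deltas=[
    [[-0.128, 0.136, 1.626, -0.283, -0.243, 0.105, 60], [-0.128, 0.136, 1.626, -0.283, -0.243, 0.105, 60], [-0.128, 0.136, 1.626, -0.283, -0.243, 0.105, 60], [-0.128, 0.136, 1.626, -0.283, -0.243, 0.105, 60], [-0.128, 0.136, 1.626, -0.283, -0.243, 0.105, 60], [-0.128, 0.136, 1.626, -0.283, -0.243, 0.105, 60], [-0.128, 0.136, 1.626, -0.283, -0.243, 0.105, 60], [-0.128, 0.136, 1.626, -0.283, -0.243, 0.105, 60], [-0.128, 0.136, 1.626, -0.283, -0.243, 0.105, 60], [-0.128, 0.136, 1.626, -0.283, -0.243, 0.105, 60], [-0.128, 0.136, 1.626, -0.283, -0.243, 0.105, 60], [-0.128, 0.136, 1.626, -0.283, -0.243, 0.105, 60]],
  ],
)

```text
time: 9.35
ee_pos: [0.4907, -0.2481, 0.1979]
eef_rot: [0.998, 0.056, -0.003, 0.0]
ft_force: [0.3, -0.1, -0.1]
width: 0.0524
grip_force: 0.0
```

```bash
python3 - <<'E'
from h import *
from bench import readout,cams
s=readout.read_state();c=cams.camera("wrist");b=c["img"];a=cams.camera("scene")["img"][150:270,200:340]
json.dump([s["ee_pos"].tolist(),s["eef_rot"].tolist()],open("w4.json","w"));print(s["ee_pos"],s["eef_rot"],s["time"])
im=np.zeros((420,800,3),np.uint8);im[:206,:240]=cv2.resize(a,(240,206));im[:,240:]=b
cv2.imwrite("pics/w4.png",cv2.cvtColor(im,cv2.COLOR_RGB2BGR))
E
```

```text
[ 0.49072065 -0.2480894   0.19793499] [ 9.98442400e-01  5.56957976e-02 -3.27082791e-03  2.33347839e-04] 9.35
```

View pics/w4.png

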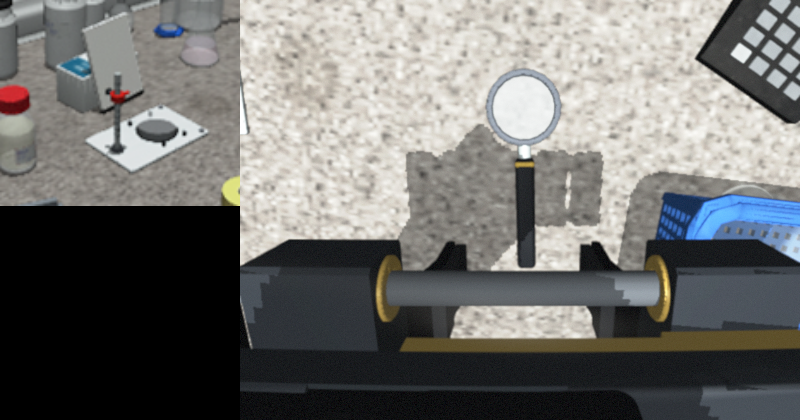

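Panel leans neatly against the carton. The loupe ring is centred at (284,107) and the handle runs from (285,165) to (287,265) in the wrist frame, parallel to the fingers.

```bash
python3 - <<'E'
from h import *
np.set_printoptions(precision=4,suppress=True)
p=json.load(open("w4.json"))
L=onz("wrist",(284,107),.013,p);H=onz("wrist",(286.5,265),.02,p);B=onz("wrist",(285,165),.02,p)
d=L-H;yaw=np.degrees(np.arctan2(d[1],d[0]));print(L,B,H,np.linalg.norm(d[:2]),yaw)
a=np.r_[np.cos(np.radians(yaw)),np.sin(np.radians(yaw))]
g=L[:2]-a*.07;print("grasp",g)
delta([*g,.016],tool(yaw-90))
E
```

```text
[ 0.5613 -0.2415  0.013 ] [ 0.5105 -0.248   0.02  ] [ 0.4132 -0.2604  0.02  ] 0.14936510491662797 7.2712922131322655
grasp [ 0.4919 -0.2503]
delta [0.0, 0.006, -0.016] [0.0021, 0.0023, 0.182] deg 1.0
```

>>> step_arm(
  deltas=[
    [[0, 0.006, -0.016, 0.004, 0.002, 0.06, 60], [0, 0.006, -0.016, 0.004, 0.002, 0.115, 60], [0, 0.006, -0.016, 0.004, 0.002, 0.155, 60], [0, 0.006, -0.016, 0.004, 0.002, 0.169, 60], [0, 0.006, -0.016, 0.004, 0.002, 0.173, 60], [0, 0.006, -0.016, 0.004, 0.002, 0.173, 60], [0, 0.006, -0.016, 0.004, 0.002, 0.173, 0], [0, 0.006, -0.016, 0.004, 0.002, 0.173, 0], [0, 0.006, -0.016, 0.004, 0.002, 0.173, 0], [0, 0.006, -0.016, 0.004, 0.002, 0.173, 0], [0, 0.006, -0.016, 0.004, 0.002, 0.173, 0]],
  ],
  squeeze=35,
)

```text
time: 10.82
ee_pos: [0.4939, -0.2498, 0.0251]
eef_rot: [0.998, 0.063, -0.0, 0.0]
ft_force: [-0.4, 0.5, -0.2]
width: 0.0102
grip_force: 0.0
```

>>> step_arm(
  deltas=[
    [[0, 0, 0, 0, 0, 0, 0], [0, 0, 0, 0, 0, 0, 0]],
  ],
)

```text
time: 11.08
ee_pos: [0.4938, -0.2498, 0.025]
eef_rot: [0.998, 0.063, -0.0, 0.0]
ft_force: [0.3, 0.9, 0.1]
width: 0.0008
grip_force: 0.0
```

```bash
python3 - <<'E'
from h import *
from bench import readout,cams
b=cams.camera("wrist")["img"]
cv2.imwrite("pics/w5.png",cv2.cvtColor(b,cv2.COLOR_RGB2BGR))
E
```

```text
(no output)
```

View pics/w5.png

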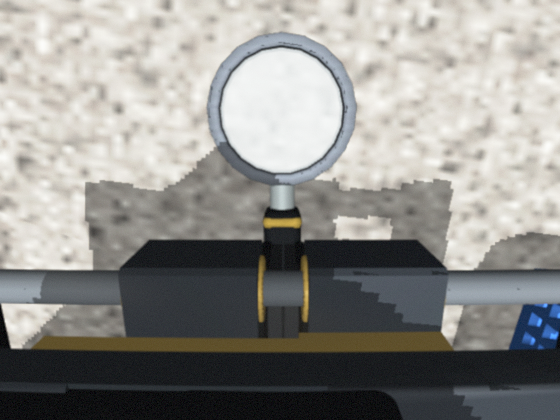

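The fingers shut (0.8 mm) without holding the handle: ring at (282,108), handle visible at cols 263–300 below. I'll check whether the loupe moved.

```bash
python3 - <<'E'
from h import *
from bench import readout,r
np.set_printoptions(precision=4,suppress=True)
s=readout.read_state();p=(s["ee_pos"],s["eef_rot"]);print(s)
im=cv2.imread("pics/w5.png")
for z in(.007,.014,.03): print(z,onz("wrist",(282,108),z,p), np.linalg.norm(onz("wrist",(208,108),z,p)-onz("wrist",(356,108),z,p)))
print(onz("wrist",(283,222),.02,p)); print([proj("wrist",R.from_quat(p[1]).apply([0,0,k])+p[0],p) for k in(-.05,0,.022)])
p=json.load(open("w4.json"))
print(np.linalg.norm(onz("wrist",(247,107),.012,p)-onz("wrist",(320.5,107),.012,p)))
E
```

```text
{'time': 11.125, 'joint_positions': array([-0.21  ,  0.4592,  0.721 ,  1.8859, -0.3721,  0.9343, -0.76  ]), 'joint_vel': array([ 0.0008, -0.0008,  0.001 , -0.0009,  0.0001, -0.0001,  0.0011]), 'joint_torque': array([ -0.0033, -50.1074,  12.0288, -30.01  ,  -0.05  ,  -0.0231,
        -0.0001]), 'ee_pos': array([ 0.4939, -0.2498,  0.0251]), 'eef_rot': array([ 0.998 ,  0.0628, -0.0001,  0.0001]), 'ft_force': array([-0.0392,  0.8909,  0.9806]), 'torque': array([-0.0621,  0.1435, -0.0074]), 'grip_force': 0.0, 'width': 0.0007843616744680961}
0.007 [ 0.5624 -0.2409  0.007 ] 0.06910389611283055
0.014 [ 0.5624 -0.2409  0.014 ] 0.0664187946367019
0.03 [ 0.5622 -0.241   0.03  ] 0.06028141983412219
[ 0.5114 -0.2477  0.02  ]
[array([282.6082, 318.6372]), array([282.6598, 261.4939]), array([282.6745, 245.2669])]
0.06608935468005628
```

>>> step_arm(
  deltas=[
    [[0, 0, 0, 0, 0, 0, 45], [0, 0, 0, 0, 0, 0, 45], [0, 0, 0, 0, 0, 0, 45], [0, 0, 0, 0, 0, 0, 45], [0, 0, 0, 0, 0, 0.001, 45], [0, 0, 0, 0, 0, 0.002, 45], [0, 0, 0, 0, 0, 0.003, 45], [0, 0, 0, 0, 0, 0.004, 45], [0, 0, 0, 0, 0, 0.004, 45]],
  ],
)

```text
time: 12.25
ee_pos: [0.4938, -0.2498, 0.021]
eef_rot: [0.998, 0.063, -0.0, 0.0]
ft_force: [-0.7, -0.3, 0.6]
width: 0.0394
grip_force: 0.0
```

>>> step_arm(
  deltas=[
    [[0, 0, 0, 0, 0, 0.001, 45], [0, 0, 0, 0, 0, 0.002, 45], [0, 0, 0, 0, 0, 0.003, 45], [0, 0, 0, 0, 0, 0.004, 45], [0, 0, 0, 0, 0, 0.004, 45]],
  ],
)

```text
time: 12.88
ee_pos: [0.4938, -0.2498, 0.017]
eef_rot: [0.998, 0.063, -0.0, 0.0]
ft_force: [0.5, 0.5, 0.8]
width: 0.039
grip_force: 0.0
```

>>> step_arm(
  deltas=[
    [[0, 0, 0, 0, 0, 0.001, 45], [0, 0, 0, 0, 0, 0.002, 45], [0, 0, 0, 0, 0, 0.003, 45], [0, 0, 0, 0, 0, 0.004, 45], [0, 0, 0, 0, 0, 0.004, 45]],
  ],
)

```text
time: 13.5
ee_pos: [0.4938, -0.2498, 0.013]
eef_rot: [0.998, 0.063, -0.0, 0.0]
ft_force: [-0.4, 0.6, -0.4]
width: 0.0392
grip_force: 0.0
```

>>> step_arm(
  deltas=[
    [[0, 0, 0, 0, 0, 0, 30], [0, 0, 0, 0, 0, 0, 22], [0, 0, 0, 0, 0, 0, 15], [0, 0, 0, 0, 0, 0, 8], [0, 0, 0, 0, 0, 0, 0], [0, 0, 0, 0, 0, 0, 0], [0, 0, 0, 0, 0, 0, 0], [0, 0, 0, 0, 0, 0, 0]],
  ],
)

```text
time: 14.5
ee_pos: [0.4939, -0.2498, 0.0131]
eef_rot: [0.998, 0.063, -0.0, 0.0]
ft_force: [-0.8, 0.2, 0.9]
width: 0.0174
grip_force: 35.0
```

Gripped at 17.4 mm with 35 N. Lift, then check.

>>> step_arm(
  deltas=[
    [[0, 0, 0, 0, 0, -0.008, 0], [0, 0, 0, 0, 0, -0.025, 0], [0, 0, 0, 0, 0, -0.05, 0], [0, 0, 0, 0, 0, -0.085, 0], [0, 0, 0, 0, 0, -0.12, 0], [0, 0, 0, 0, 0, -0.147, 0], [0, 0, 0, 0, 0, -0.147, 0], [0, 0, 0, 0, 0, -0.147, 0]],
  ],
)

```text
time: 15.5
ee_pos: [0.4936, -0.2495, 0.1598]
eef_rot: [0.998, 0.063, -0.0, -0.0]
ft_force: [-0.7, 0.8, -1.7]
width: 0.0176
grip_force: 35.0
```

```bash
python3 - <<'E'
from h import *
a=np.radians(7.2);D=np.array([.5555,.0805]);g=D-.0685*np.array([np.cos(a),np.sin(a)])
delta([*g,.16],tool(7.2-90));delta([*g,.095],tool(7.2-90))
E
```

```text
delta [-0.0, 0.0, 0.0] [0.0343, -0.3197, -0.0001] deg 0.0
delta [-0.0, 0.0, 0.0] [0.0343, -0.3196, 0.0649] deg 0.0
```

>>> step_arm(
  deltas=[
    [[0, 0, 0, 0.002, -0.015, 0, 0], [0, 0, 0, 0.005, -0.045, 0, 0], [0, 0, 0, 0.009, -0.085, 0, 0], [0, 0, 0, 0.014, -0.13, 0, 0], [0, 0, 0, 0.019, -0.175, 0, 0], [0, 0, 0, 0.024, -0.22, 0, 0], [0, 0, 0, 0.028, -0.26, 0, 0], [0, 0, 0, 0.032, -0.295, 0, 0], [0, 0, 0, 0.034, -0.313, 0, 0], [0, 0, 0, 0.034, -0.32, 0, 0], [0, 0, 0, 0.034, -0.32, 0.01, 0], [0, 0, 0, 0.034, -0.32, 0.025, 0], [0, 0, 0, 0.034, -0.32, 0.042, 0], [0, 0, 0, 0.034, -0.32, 0.055, 0], [0, 0, 0, 0.034, -0.32, 0.062, 0], [0, 0, 0, 0.034, -0.32, 0.065, 0], [0, 0, 0, 0.034, -0.32, 0.065, 0], [0, 0, 0, 0.034, -0.32, 0.065, 0]],
  ],
)

```text
time: 17.75
ee_pos: [0.4878, 0.0721, 0.0955]
eef_rot: [0.998, 0.063, 0.0, -0.0]
ft_force: [-0.3, 0.2, -1.3]
width: 0.0175
grip_force: 35.0
```

```bash
python3 - <<'E'
from h import *
from bench import readout,cams
s=readout.read_state();b=cams.camera("wrist")["img"];c=cams.camera("scene")["img"];t=cams.camera("top")["img"]
json.dump([s["ee_pos"].tolist(),s["eef_rot"].tolist()],open("w6.json","w"));print(s["ee_pos"],s["eef_rot"],s["width"],s["ft_force"])
im=np.zeros((600,800,3),np.uint8);im[:300,:400]=cv2.resize(b,(400,300))
im[300:600,:400]=cv2.resize(t[150:240,240:360],(400,300),interpolation=cv2.INTER_CUBIC)
im[:,400:]=cv2.resize(c[150:270,230:310],(400,600),interpolation=cv2.INTER_CUBIC)
cv2.imwrite("pics/w6.png",cv2.cvtColor(im,cv2.COLOR_RGB2BGR))
E
```

```text
[0.48783837 0.07211933 0.09546543] [ 9.98023348e-01  6.28434359e-02  3.00203977e-04 -9.59915246e-05] 0.017480767133692118 [-0.29035021  0.16321901 -1.28761263]
```

View pics/w6.png

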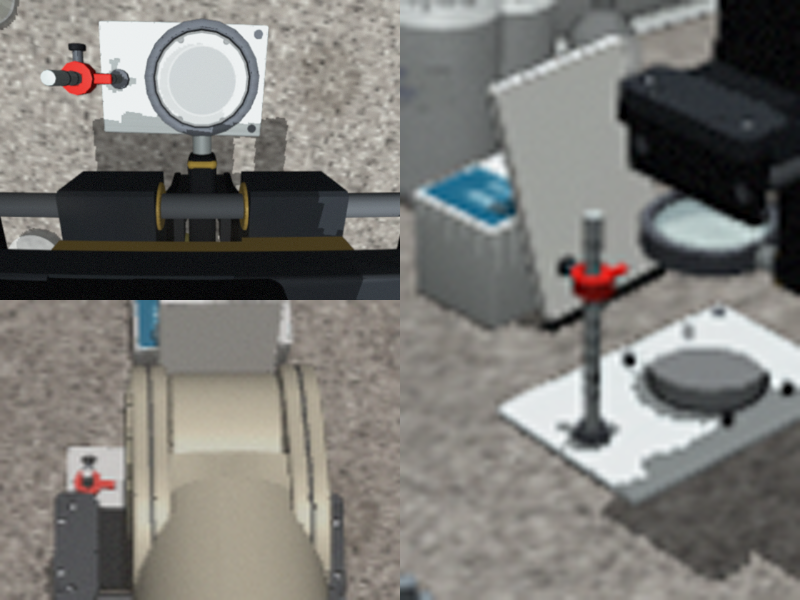

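Composite: the loupe is held level over the dish (wrist: ring centre (202,77), dish (202,80) at 1/1.4 scale). In the scene view the ring centre is near (712,232) and the pointer collar at (593,283); the panel leans square on the carton. Now checking heights numerically.

```bash
python3 - <<'E'
from h import *
np.set_printoptions(precision=4,suppress=True)
p=json.load(open("w6.json"))
f=lambda P:(proj("scene",P)-[230,150])*5+[400,0]
S=np.array([-.1,.995,0]);D=np.array([.5555,.0805,0])
for z in(.08,.085,.09,.095,.1): print(z,"lens",f(D+[0,0,z]),"collar",f(D+S*.075+[0,0,z]),"tip",f(D+S*.055+[0,0,z]))
print("post top",f(D+S*.075+[0,0,.125]),"post base",f(D+S*.075+[0,0,.006]),"dish top",f(D+[0,0,.021]))
w=lambda u,v,z:onz("wrist",(u*1.4,v*1.4),z,p)
print("ring",w(202,77,.094),"dish",w(202,80,.021),"dia",np.linalg.norm(w(145.5,77,.094)-w(259,77,.094)))
for z in(.082,.09,.098): print(w(79,79,z),w(119,79,z))
E
```

```text
0.08 lens [709.1899 245.7367] collar [590.1603 298.9537] tip [622.9296 284.303 ]
0.085 lens [709.535  236.4833] collar [590.2122 289.4237] tip [623.0651 274.8477]
0.09 lens [709.8816 227.1839] collar [590.2643 279.8441] tip [623.2012 265.3437]
0.095 lens [710.2299 217.8383] collar [590.3168 270.2144] tip [623.338  255.7907]
0.1 lens [710.5798 208.4461] collar [590.3696 260.5344] tip [623.4755 246.1885]
post top [590.6381 211.3659] post base [589.4256 434.4104] dish top [705.2345 351.5605]
ring [0.5563 0.0806 0.094 ] dish [0.5548 0.0804 0.021 ] dia 0.06739317582238427
[0.5459 0.159  0.082 ] [0.5489 0.1332 0.082 ]
[0.5463 0.1554 0.09  ] [0.5491 0.1308 0.09  ]
[0.5466 0.1519 0.098 ] [0.5493 0.1284 0.098 ]
```

The pointer reads about 0.088–0.089 m and the lens 0.088–0.0895 m, centred on the dish within about 2 mm. Handing in.

```bash
python3 -c "
from bench import r
print(r.close_job())"
```

```text
the job is handed in; nothing more can be done
None
```

The job is handed in, with no verdict returned. The panel leans freely against the carton front. The loupe is held level and still over the dish, about 2 mm off its axis by the cameras, with the lens within about 2 mm of the pointer height. The first grasp of the loupe closed above the handle and moved nothing, and the second held.

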